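Seat a slide carrier on a microscope stage's locating pin

ROBOT

A 7-joint arm with a two-finger parallel gripper is mounted at the origin on the work surface. World frame = base frame: x ahead of the robot, y to its left, z up, the work surface at z = 0. Lengths are in m, angles in rad, forces in N, time in s.
With the tool pointing down it reaches from about 0.425 to 0.925 m from the base axis. Payload 6.8 kg.
Tool frame: the origin (TCP) lies on the centre line of the jaws, within the pads' length; the fingertips stand 8 mm ahead of it and the grasp point (between the pads) lies 11 mm behind it (bot.tips_ahead is the distance from the TCP to the fingertips, in m); z points along the fingers, y is the line along which they close (so a half turn about z gives the same grasp; the last joint's range is limited). The gripper opens to 85 mm and grips with 20 to 120 N. Pads are 22 mm wide; open, the fingers measure 114 mm over their backs; the gripper's body (76 mm by 85 mm) begins 54 mm behind the grasp point. The pads swing forward as they close: fully open they stand 13 mm farther back than shut.
Start: joints at [-1.319, 0.477, 0.022, 1.555, -0.011, 1.109, -0.083], TCP at [0.238, 0.632, 0.239] pointing down, gripper open.
Joint ranges: [-2.96, 2.96], [-0.34, 2.1], [-1.41, 1.46], [0.24, 2.44], [-1.37, 4.51], [0.17, 1.92], [-2.96, 2.96]. Speed limits (rad/s): [2.39, 2.39, 3.14, 3.14, 3.14, 3.14, 3.14].

INTERFACE

Orientations are given as a unit quaternion [w, x, y, z].
In Python, from station import bot gives the robot as it stands.
- The arm moves only by the tool send_rows, never from a script. Its argument "deltas" is text: rows parted by semicolons, each of 4 numbers parted by spaces: the shift along the tool's x, y, z in m, then the turn about the tool's z in degrees. In form: x y z spin; .... A call has 1 to 5 rows; each row is the pose to reach, as a shift and turn from the pose commanded when the call began, along the tool's axes at that moment; what a row does not reach only later rows make up. A row lasts 1/10 s, in which the tool goes at most 50 mm and 8.59 degrees, less where a joint would pass 70% of its speed; a pose out of reach is approached as far as the arm can. A call with a gripper value outside its range is refused whole. "claw" is the opening, from 0 (shut) to 1 (fully open), set as the call begins (left out, the last holds). The fingers move at their own pace and stop on an object; "force" is the grip in N (left out, the last holds). Time passes only in rows, so rows that repeat a pose let the fingers close. It gives the time, the measured TCP pose, the force, the opening and the grip force at its end, in the units of the state.
- bot.get_obs(): the state, without advancing time (a new reading comes with each control period).
- bot.read_camera(name): name is "side" or "top"; returns a dict with "img" (384x512x3 uint8, red, green, blue), "depth" (384x512 float32, m along the optical axis (not along the pixel's ray), 0 where there is no reading), "fx", "fy", "cx", "cy" (pixels), "dist_coeffs" ([k1, k2, p1, p2, k3] as OpenCV has them; the pictures are not rectified), "camera_from_world" (4x4, takes a point from world to camera coordinates). Camera axes: x right, y up, looking along -z (the intrinsics and any distortion apply to the point x, -y, -z); pixel columns grow to the right and rows downward; lengths in m; the calibration is good to about 2 mm. A picture is of the moment at which its call begins.
- bot.hand_in(): hands the job in; it is judged then, once.
Trained networks look in a picture, given as the dict that the camera call returned (one of the last four; its "shot" number tells which), for a name from the list of things; names that differ only in an ending like _2 or _b are one class to them, and where a whole thing is asked for, a point or a joint stands for the part that bears it (a point fixed in the world has none). Each returns a list of dicts, best first, with "confidence" (0 to 1); they miss things now and then, are a little off and sometimes report something else, mostly with a low value. They report only what shows in the picture. A call takes as long as a camera call. They do not tell look-alikes from the thing itself.
- bot.masks_of(picture, query): "mask" (384x512 bool, what is visible of it).
- bot.landmark_of(picture, query): "xyz" ([x, y, z] in m, in world coordinates, good to about 4 mm: a listed point, or the origin of a listed thing).
The state is a dict: "t": time; "q": joint angles; "joint_vel": joint speeds; "joint_torque": joint torques, N m; "eef_pos": TCP position; "tool_rot": TCP orientation; "contact_force": force on the tool from outside, world axes, zero at the start; "torque": the same for the moment, N m; "gripper_width": opening from 0.0 (shut) to 1.0 (fully open); "grasp_force": force on a finger pad.
Only numpy, scipy, OpenCV 4.12 (cv2) and the standard library are available. Lean on these libraries where they do the work, as an engineer would, in place of code of your own. Each camera call takes 0.05 s, during which the arm holds its last target. There are 200 camera calls.

TASK

Pick up the slide carrier by its upright grip and lay it gently between the two rails of the microscope stage, hole end forward, resting on the locating pin with its hole still behind the slot in which the pin is clamped. Then slide it gently forward along the rails until the hole comes over the pin and the carrier drops flat onto the stage; stop there without ramming the pin, let go, and leave the other things on the bench alone.

Things in the scene. Friction and masses are not known exactly. Their poses are not given: they have to be found in the camera images.
- carrier: Slide carrier: loose flat aluminium plate, 170 (x) x 80 (y) x 6 mm, 0.2 to 0.33 kg, lying on the bench at the start, with an upright black grip, a round hole and, at its front, a glass slide under two clips. Sliding it takes 2 to 8 N. Origin: centre of the plate's underside. x points forward along its length (grip, then hole, then slide), y across, z up.
- carrier_grip (a point): Centre of the carrier's upright grip, a black slab 10 mm thick (x), 50 mm wide (y), 36 mm tall standing on the plate, from 6 to 42 mm above the plate's underside: this point is 24 mm above the underside and 30 mm behind (-x of) the plate's centre. Take it with the fingers closing along the carrier's x. Axes as the carrier's.
- carrier_hole (a point): Centre of the carrier's round through hole, 14 mm across, at the level of the underside; 38 mm ahead (+x) of the grip's centre and 24 mm below it. From here the plate reaches 77 mm forward and 93 mm back. While it rides on the pin this point is 2.5 mm or more above the stage top; seated, it is level with it and the pin in the hole stops the carrier. Axes as the carrier's.
- stage: Fixed microscope stage: black slab 250 (x) x 126 (y) mm on a white foot, flat top 40 mm above the bench. Origin: under its centre, at bench level. x points forward, the way to slide; z up. Two aluminium rails run along x from -120 to 120 mm; 82.4 mm between their upright inner faces, 9 mm high; above that they flare out at 45 degrees for another 6 mm up, to guide the plate in.
- stage_slot (a point): Middle of the 56 mm long slot (along x) for the locating pin, on the stage top and centre line, 20 mm ahead (+x) of the stage's centre, 40 mm above the bench. The steel pin stands upright in the slot, 10 mm across, 5 mm high, bevelled tip. It is clamped fast somewhere from 20 mm behind to 20 mm ahead of this point along x; its place is not reported. Axes as the stage's.
There are look-alikes about, which are no part of the job. Of the things that look like the carrier, the smallest one is meant.

How it is judged:
By the outcome, as a careful person would: the job done as asked, in the order asked, and still so for the second after the job is handed in, with the robot touching nothing.
It also fails if it takes over 51 s, if anything falls off the work surface, if the arm or the gripper's body presses on something with over 40 N, if the wrist force passes 120 N, or if a joint passes its speed limit or range.

## Working session

There is one attempt and no reset: what is moved stays moved. The work goes in short steps, Python scripts to look and compute and a tool call to move; the robot and the scene stay as the last step left them, time stands still between calls to the robot, and variables do not carry over. Pictures are saved under pics/ and viewed, at most 13 in all, crops included, and the job is handed in when it is done.

Besides the shell and the picture viewer there is one more tool, called after "Emit:" as name(argument=value, ...), one argument or row to a line, values as JSON. send_rows: Moves the arm, as the interface text tells. Its arguments: {"type":"object","properties":{"deltas":{"type":"string"},"claw":{"type":"number"},"force":{"type":"number"}},"required":["deltas"]}

```bash
mkdir -p pics
cat > h.py <<'E'
import numpy as np, cv2
from station import bot
def world(p,uv,z=None):
    """pixels -> world by depth"""
    K=np.array([[p['fx'],0,p['cx']],[0,p['fy'],p['cy']],[0,0,1]])
    uv=np.atleast_2d(np.array(uv,float)); n=cv2.undistortPoints(uv[:,None],K,np.array(p['dist_coeffs']))[:,0]
    ray=np.c_[n[:,0],-n[:,1],-np.ones(len(n))]
    Ti=np.linalg.inv(p['camera_from_world'])
    if z is None:
        d=p['depth'][uv[:,1].astype(int),uv[:,0].astype(int)]
        return (ray*d[:,None])@Ti[:3,:3].T+Ti[:3,3]
    r=ray@Ti[:3,:3].T; o=Ti[:3,3]
    return o+r*((z-o[2])/r[:,2])[:,None]
def save(p,n): cv2.imwrite('pics/'+n,p['img'][:,:,::-1])
E
python3 - <<'E'
from h import *
for c in('top','side'):
    p=bot.read_camera(c); save(p,c+'1.png'); print(c)
    for q in('carrier','carrier_grip','carrier_hole','stage','stage_slot'):
        print(q,[(np.round(d['xyz'],3).tolist(),round(d['confidence'],2)) for d in bot.landmark_of(p,q)])
    for q in('carrier','stage'):
        for d in bot.masks_of(p,q):
            m=d['mask']; v,u=np.nonzero(m)
            w=world(p,np.c_[u,v]); w=w[(p['depth'][v,u]>0)]
            r=cv2.minAreaRect((w[:,:2]*1000).astype(np.float32))
            print(q,round(d['confidence'],2),m.sum(),(int(u.mean()),int(v.mean())),np.round(r[0],0),np.round(r[1],0),round(r[2],1),np.round(np.percentile(w[:,2],[5,50,95]),3))
o=bot.get_obs();print(o['t'],o['eef_pos'],o['tool_rot'],bot.tips_ahead)
E
```

```text
top
carrier [([0.253, 0.228, -0.002], 0.97), ([0.543, -0.226, 0.001], 0.83), ([0.296, -0.306, -0.003], 0.56)]
carrier_grip [([0.216, 0.233, 0.031], 0.8), ([0.292, -0.266, 0.038], 0.64), ([0.515, -0.219, 0.023], 0.56)]
carrier_hole [([0.262, 0.229, 0.002], 0.89), ([0.289, -0.317, 0.003], 0.77), ([0.552, -0.228, -0.0], 0.65)]
stage []
stage_slot [([0.58, 0.174, 0.036], 0.77)]
carrier 0.91 5850 (374, 250) [ 290. -304.] [116. 239.] 5.7 [0.006 0.01  0.045]
carrier 0.84 2911 (335, 132) [ 546. -226.] [ 84. 172.] 79.2 [0.004 0.007 0.024]
carrier 0.57 5850 (123, 269) [255. 231.] [119. 241.] 86.1 [0.007 0.01  0.039]
stage 0.6 7400 (148, 126) [560. 163.] [254. 157.] 1.4 [0.037 0.042 0.055]
side
carrier [([0.294, -0.298, 0.0], 0.79), ([0.257, 0.226, 0.001], 0.63), ([0.544, -0.225, -0.002], 0.61)]
carrier_grip [([0.212, 0.238, 0.037], 0.96), ([0.518, -0.218, 0.024], 0.88), ([0.289, -0.256, 0.033], 0.73)]
carrier_hole [([0.292, -0.312, -0.002], 0.9), ([0.266, 0.231, 0.0], 0.75)]
stage [([0.56, 0.173, -0.002], 0.56)]
stage_slot [([0.577, 0.172, 0.038], 0.73), ([0.548, -0.229, 0.004], 0.2)]
carrier 0.84 2446 (144, 202) [231. 116.] [415. 231.] 71.7 [0.002 0.009 0.05 ]
carrier 0.76 1484 (333, 237) [ 548. -226.] [ 80. 180.] 79.4 [0.003 0.007 0.035]
carrier 0.74 4821 (295, 318) [ 295. -304.] [123. 241.] 5.3 [0.006 0.009 0.044]
stage 0.8 2764 (235, 159) [580. 180.] [201. 295.] 88.4 [0.005 0.04  0.053]
0.8 [0.23767574 0.63180366 0.23933336] [8.29213138e-08 1.78962397e-01 9.83855914e-01 4.19908919e-05] 0.008
```

View pics/top1.png

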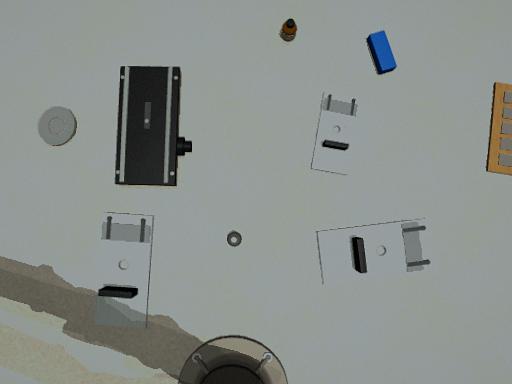

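View pics/side1.png

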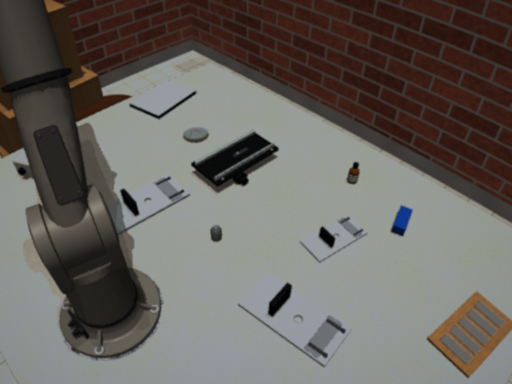

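The carrier we want is the smallest one, at top px (335,132), with its front up and slightly to the right. The stage is at top px (148,126) and the slot at (148,115), so forward is about world +x. Next I'll refine the stage axis and pin, and the carrier yaw.

Run:
```python
from h import *
p=bot.read_camera('top')
a=cv2.resize(p['img'][60:190,108:198],None,fx=4.4,fy=4.4,interpolation=cv2.INTER_CUBIC)
b=cv2.resize(p['img'][85:180,305:365],None,fx=6,fy=6,interpolation=cv2.INTER_CUBIC)
h=max(a.shape[0],b.shape[0]); c=np.zeros((h,a.shape[1]+b.shape[1],3),np.uint8)
c[:a.shape[0],:a.shape[1]]=a; c[:b.shape[0],a.shape[1]:]=b; print(c.shape,a.shape)
save({'img':c},'crop.png')
# stage: rails = points with depth z>0.048 in stage mask
m=[d for d in bot.masks_of(p,'stage')][0]['mask']
v,u=np.nonzero(m); w=world(p,np.c_[u,v]); g=p['img'][v,u].astype(int).sum(1)
rail=(w[:,2]>0.046)&(g>250)
for s in(w[:,1]>0.17,w[:,1]<0.17):
    k=rail&s; x=w[k]
    f=np.polyfit(x[:,0],x[:,1],1); print('rail',k.sum(),f,np.degrees(np.arctan(f[0])),'y@.56',np.polyval(f,.56),x[:,0].min(),x[:,0].max(),np.median(x[:,2]))
# grip
for q in('carrier',):
    d=[d for d in bot.masks_of(p,q)]
    for e in d:
        v,u=np.nonzero(e['mask'])
        if e['mask'].sum()>4000: continue
        w=world(p,np.c_[u,v]); g=p['img'][v,u].astype(int).sum(1)
        k=(w[:,2]>0.03); x=w[k]; 
        r=cv2.minAreaRect((x[:,:2]*1000).astype(np.float32)); print('grip',k.sum(),r,np.median(x[:,2]))
        r=cv2.minAreaRect((world(p,np.c_[u,v],.006)[:,:2]*1000).astype(np.float32)); print('plate',r)
```

```text
(572, 756, 3) (572, 396, 3)
rail 521 [-0.03733947  0.23765697] -2.138400629447541 y@.56 0.21674686943854335 0.4413339827645063 0.6806850962689962 0.0535233755973995
rail 463 [0.03354387 0.1063122 ] 1.9212019846379949 y@.56 0.12509676464925312 0.37208059471267946 0.6776113902683853 0.05390073906973869
grip 149 ((457.029296875, -134.93328857421875), (38.910118103027344, 241.0214080810547), 34.92802429199219) 0.04260463650385715
plate ((545.09228515625, -224.4229736328125), (79.82553100585938, 170.45620727539062), 78.98751831054688)
```

View pics/crop.png

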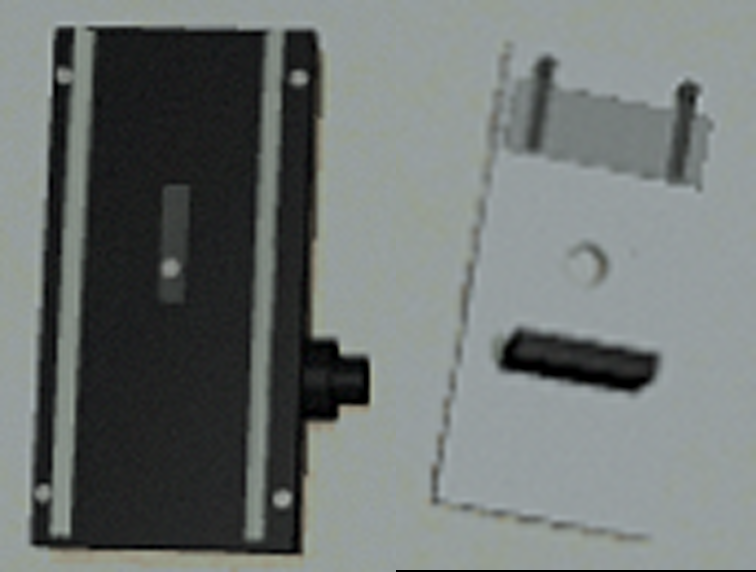

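Emit:
send_rows(
  deltas="0.02 -0.04 0 8; 0.04 -0.08 0 16; 0.06 -0.12 0 24; 0.08 -0.16 0 32; 0.1 -0.2 0 40",
  claw=1,
)

```text
t: 1.45
eef_pos: [0.0724, 0.4786, 0.2394]
tool_rot: [-0.0, 0.507, 0.862, 0.0]
contact_force: [-0.9, 1.2, 0.4]
gripper_width: 1.001
grasp_force: 0.0
```

The crop shows the pin at top px (146.6,120.7). The rails' inner edges run from (129.6,67) to (124.4,182) and from (168.2,67) to (163.9,182). The carrier's left corners are at (323.7,92) and (311.2,168.3), and its hole is at (336.8,129).

```bash
cat >> h.py <<'E'
def go(xy,z,yaw):
    """needed tool-frame shift & spin to put TCP at xy,z with tool y at world yaw (deg)"""
    from scipy.spatial.transform import Rotation as R
    o=bot.get_obs(); w,x,y,q=o['tool_rot']; M=R.from_quat([x,y,q,w]).as_matrix()
    cy=np.degrees(np.arctan2(M[1,1],M[0,1]))
    print('eef',np.round(o['eef_pos'],4),'yaw',round(cy,2),'F',np.round(o['contact_force'],1),'shift mm',np.round(1000*M.T@(np.array([*xy,z])-o['eef_pos']),1),'spin',round((cy-yaw+180)%360-180,2),'t',o['t'])
E
python3 - <<'E'
from h import *
p=bot.read_camera('top')
def c4(x,y):return (108+x/4.4,60+y/4.4)
def c6(x,y):return (305+(x-396)/6,85+y/6)
print('C',np.linalg.inv(p['camera_from_world'])[:3,3])
L=world(p,[c4(95,30),c4(72,537)],.055);R=world(p,[c4(265,30),c4(246,537)],.049)
for s in(L,R):
    d=s[0]-s[1];print('rail',np.round(s,4).tolist(),np.degrees(np.arctan2(d[1],d[0])))
O=world(p,[c4(55,30),c4(33,545),c4(318,30),c4(300,550)],.04);print(np.round(O,4).tolist())
for s in(O[:2],O[2:]):
    d=s[0]-s[1];print(np.degrees(np.arctan2(d[1],d[0])))
print('screws',np.round(world(p,[c4(64,75),c4(42,493),c4(298,77),c4(282,498)],.041),4).tolist())
print('pin',world(p,[c4(170,267)],.045))
P=world(p,[c6(508,42),c6(433,500),c6(650,538)],.006);print('plate',np.round(P,4).tolist());d=P[0]-P[1];print(np.degrees(np.arctan2(d[1],d[0])))
print('hole',world(p,[c6(587,264)],.006))
print('griptop',world(p,[c6(578,352),c6(578,368)],.042))
go((.516,-.219),.15,-11)
E
```

```text
C [ 0.37208059 -0.04726889  1.00938041]
rail [[0.6781, 0.2066, 0.055], [0.4388, 0.214, 0.055]] -1.765834734674107
rail [[0.6782, 0.1269, 0.049], [0.4385, 0.1341, 0.049]] -1.7182453382339309
[[0.6834, 0.2301, 0.04], [0.4362, 0.2367, 0.04], [0.6806, 0.1031, 0.04], [0.4328, 0.1104, 0.04]]
-1.527716679039526
-1.6877890683460344
screws [[0.6609, 0.2249, 0.041], [0.4606, 0.2323, 0.041], [0.6575, 0.1123, 0.041], [0.4571, 0.1187, 0.041]]
pin [[0.56608494 0.17148725 0.045     ]]
plate [[0.6327, -0.2007, 0.006], [0.4678, -0.1706, 0.006], [0.4538, -0.2475, 0.006]]
-10.354149726955754
hole [[ 0.55188238 -0.2272075   0.006     ]]
griptop [[ 0.51495103 -0.21694691  0.042     ]
 [ 0.50942523 -0.21682524  0.042     ]]
eef [0.0671 0.4735 0.2385] yaw 28.72 F [-4.2 -6.4 -2.4] shift mm [-822.8   61.3   90.6] spin 39.72 t 1.5
```

Emit:
send_rows(
  deltas="-0.036 0.034 0 7.8; -0.072 0.068 0 15.6; -0.108 0.102 0 23.4; -0.144 0.136 0 31.2; -0.18 0.17 0 39",
)

```text
t: 2.0
eef_pos: [0.3121, 0.4057, 0.2398]
tool_rot: [-0.0, 0.765, 0.644, 0.001]
contact_force: [0.5, 1.6, 0.0]
gripper_width: 1.0
grasp_force: 0.0
```

Emit:
send_rows(
  deltas="-0.027 0.042 0 0; -0.054 0.084 0 0; -0.081 0.126 0 0; -0.108 0.168 0 0; -0.135 0.21 0 0",
)

```text
t: 2.5
eef_pos: [0.4961, 0.2368, 0.2397]
tool_rot: [-0.0, 0.764, 0.646, 0.0]
contact_force: [0.9, 1.0, -0.4]
gripper_width: 0.998
grasp_force: 0.0
```

Run:
```python
from h import *
go((.514,-.219),.15,-10.5)
```

```text
eef [0.4961 0.2368 0.2397] yaw -9.55 F [ 0.9  1.  -0.4] shift mm [-446.6   93.2   89.4] spin 0.95 t 2.5
```

Emit:
send_rows(
  deltas="-0.045 0.0094 0 0; -0.09 0.0188 0 0; -0.135 0.028 0 0; -0.18 0.0376 0 0; -0.225 0.047 0 0",
)

```text
t: 3.0
eef_pos: [0.5035, 0.0066, 0.2397]
tool_rot: [0.0, 0.764, 0.646, 0.0]
contact_force: [1.0, 0.0, 0.1]
gripper_width: 1.0
grasp_force: 0.0
```

Emit:
send_rows(
  deltas="-0.045 0.0094 0.01 0.3; -0.09 0.0188 0.03 0.6; -0.135 0.028 0.05 0.9; -0.18 0.0376 0.07 0.9; -0.222 0.046 0.09 0.9",
)

```text
t: 3.5
eef_pos: [0.5119, -0.2202, 0.1487]
tool_rot: [0.0, 0.769, 0.64, 0.0]
contact_force: [1.2, 0.7, -0.1]
gripper_width: 0.998
grasp_force: 0.0
```

Run:
```python
from h import *
p=bot.read_camera('side'); save({'img':cv2.resize(p['img'][150:300,250:450],None,fx=4,fy=4)},'above.png')
go((.514,-.219),.06,-10.5)
```

```text
eef [ 0.5088 -0.2285  0.1466] yaw -10.97 F [-1.  -5.8 -0.3] shift mm [10.8  3.4 86.5] spin -0.47 t 3.55
```

View pics/above.png

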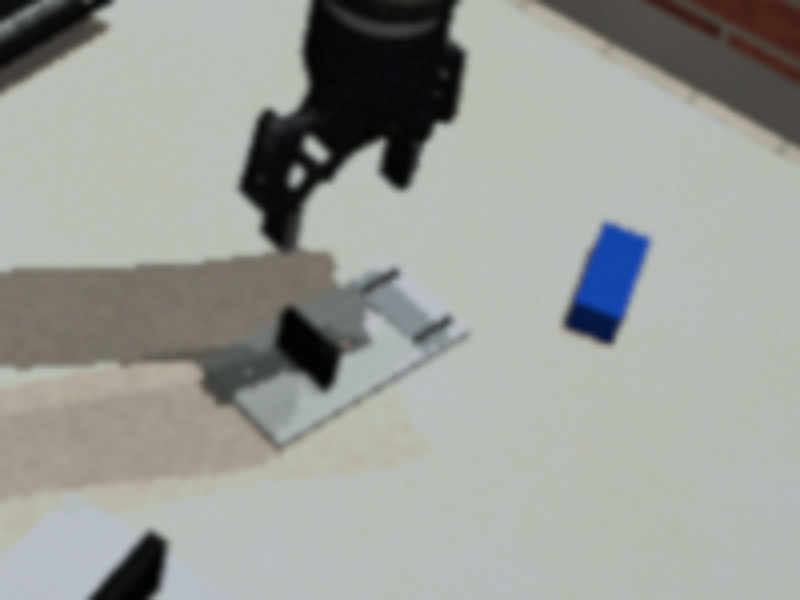

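The fingers straddle the grip along the carrier's x, and the grip is at crop px (310,350). I'll correct sideways and go down.

Emit:
send_rows(
  deltas="0.009 0.003 0.02 -0.5; 0.009 0.003 0.04 -0.5; 0.009 0.003 0.06 -0.5; 0.009 0.003 0.07 -0.5; 0.009 0.003 0.07 -0.5",
  claw=0.5,
  force=30,
)

```text
t: 4.05
eef_pos: [0.5155, -0.2094, 0.0783]
tool_rot: [-0.001, 0.766, 0.643, -0.001]
contact_force: [-0.6, 0.1, -0.0]
gripper_width: 0.501
grasp_force: 0.0
```

Run:
```python
from h import *
go((.514,-.2195),.021,-10.4)
p=bot.read_camera('side')
for q in('carrier_grip','carrier_hole'): print(q,[(np.round(d['xyz'],3).tolist(),round(d['confidence'],2)) for d in bot.landmark_of(p,q)])
go((.514,-.2195),.021,-10.4)
```

```text
eef [ 0.5155 -0.2094  0.0783] yaw -9.98 F [-0.6  0.1 -0. ] shift mm [-10.2   0.4  57.3] spin 0.42 t 4.05
carrier_grip [([0.514, -0.218, 0.026], 0.94), ([0.287, -0.258, 0.033], 0.74), ([0.213, 0.237, 0.035], 0.67)]
carrier_hole [([0.548, -0.228, 0.005], 0.86), ([0.294, -0.314, -0.002], 0.71), ([0.264, 0.231, -0.0], 0.68)]
eef [ 0.5169 -0.21    0.0802] yaw -10.01 F [0.  0.  0.1] shift mm [-9.8 -1.3 59.2] spin 0.39 t 4.2
```

Emit:
send_rows(
  deltas="-0.009 -0.001 0.015 0.4; -0.009 -0.001 0.03 0.4; -0.009 -0.001 0.045 0.4; -0.009 -0.001 0.055 0.4; -0.009 -0.001 0.059 0.4",
)

```text
t: 4.7
eef_pos: [0.5127, -0.218, 0.0185]
tool_rot: [-0.001, 0.768, 0.64, -0.001]
contact_force: [0.8, 0.4, -1.2]
gripper_width: 0.501
grasp_force: 0.0
```

Emit:
send_rows(
  deltas="0 0 0 0; 0 0 0 0; 0 0 0 0; 0 0 0 0; 0 0 0 0",
  claw=0,
)

```text
t: 5.2
eef_pos: [0.5139, -0.2185, 0.0207]
tool_rot: [0.0, 0.768, 0.64, 0.0]
contact_force: [-0.6, 0.7, 1.3]
gripper_width: 0.112
grasp_force: 30.2
```

Emit:
send_rows(
  deltas="0 0 0 0; 0 0 0 0; 0 0 0 0",
  force=60,
)

```text
t: 5.5
eef_pos: [0.514, -0.2185, 0.0207]
tool_rot: [0.0, 0.768, 0.64, 0.0]
contact_force: [-0.2, 0.6, 5.6]
gripper_width: 0.103
grasp_force: 59.7
```

Run:
```python
from h import *
p=bot.read_camera('top')
for q in('carrier_grip','carrier_hole'): print(q,[(np.round(d['xyz'],3).tolist(),round(d['confidence'],2)) for d in bot.landmark_of(p,q)])
go((.514,-.2195),.15,-10.4); save({'img':cv2.resize(p['img'][80:200,270:400],None,fx=4,fy=4)},'gr.png')
```

```text
carrier_grip [([0.292, -0.263, 0.038], 0.63)]
carrier_hole [([0.551, -0.228, 0.001], 0.74), ([0.289, -0.318, 0.001], 0.7)]
eef [ 0.514  -0.2185  0.0207] yaw -10.42 F [-1.   0.3  5.9] shift mm [  -0.9    0.3 -129.3] spin -0.02 t 5.65
```

View pics/gr.png

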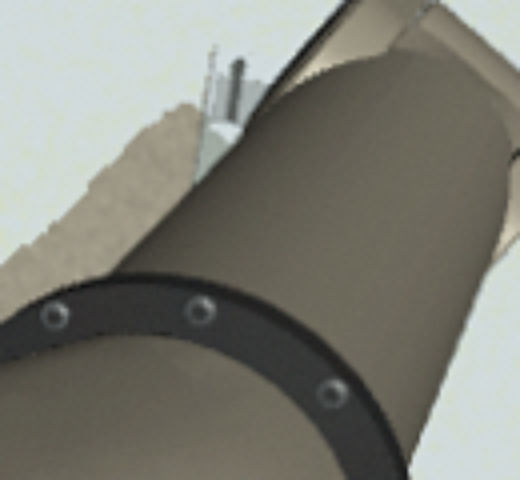

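The fingers hold the grip (9 mm opening, 60 N). Next I'll lift it and carry it over the rear of the stage.

Emit:
send_rows(
  deltas="0 0 -0.01 0; 0 0 -0.03 0; 0 0 -0.06 0; 0 0 -0.09 0; 0 0 -0.12 0",
)

```text
t: 6.15
eef_pos: [0.5129, -0.2183, 0.1414]
tool_rot: [-0.0, 0.768, 0.64, -0.0]
contact_force: [0.6, 0.4, -2.9]
gripper_width: 0.108
grasp_force: 58.5
```

Emit:
send_rows(
  deltas="0.025 -0.006 -0.01 -1; 0.06 -0.014 -0.01 -2; 0.1 -0.022 -0.01 -4; 0.145 -0.032 -0.01 -4; 0.19 -0.042 -0.01 -4",
)

```text
t: 6.65
eef_pos: [0.506, -0.0226, 0.1506]
tool_rot: [-0.0, 0.746, 0.666, -0.0]
contact_force: [0.6, 0.0, -2.1]
gripper_width: 0.108
grasp_force: 58.6
```

Run:
```python
from h import *
go((.500,.1725),.12,-1.7)
```

```text
eef [ 0.506  -0.0226  0.1506] yaw -6.47 F [ 0.6  0.  -2.1] shift mm [193.2 -27.9  30.6] spin -4.77 t 6.65
```

Emit:
send_rows(
  deltas="0.045 -0.006 0 -1; 0.09 -0.013 0 -2; 0.135 -0.02 0 -3; 0.17 -0.025 0 -4; 0.194 -0.028 0 -4.8",
)

```text
t: 7.15
eef_pos: [0.4995, 0.1752, 0.1504]
tool_rot: [-0.0, 0.716, 0.698, -0.0]
contact_force: [0.8, 0.6, -1.3]
gripper_width: 0.106
grasp_force: 58.6
```

Emit:
send_rows(
  deltas="0 0 0.01 0; 0 0 0.02 0; 0 0 0.03 0; 0 0 0.03 0",
)

```text
t: 7.55
eef_pos: [0.4994, 0.1699, 0.1187]
tool_rot: [-0.0, 0.718, 0.696, -0.002]
contact_force: [-0.5, 0.3, -2.2]
gripper_width: 0.108
grasp_force: 58.5
```

Run:
```python
from h import *
for c in('top','side'):
    p=bot.read_camera(c)
    for q in('carrier_grip','carrier_hole','carrier','stage_slot','stage'): print(c,q,[(np.round(d['xyz'],3).tolist(),round(d['confidence'],2)) for d in bot.landmark_of(p,q)])
    save({'img':cv2.resize(p['img'][90:220,170:320] if c=='side' else p['img'][50:200,80:220],None,fx=4,fy=4,interpolation=cv2.INTER_CUBIC)},c+'2.png')
go((.500,.1725),.08,-1.7)
```

```text
top carrier_grip [([0.214, 0.231, 0.031], 0.62), ([0.5, 0.169, 0.122], 0.59), ([0.288, -0.268, 0.036], 0.57)]
top carrier_hole [([0.538, 0.166, 0.1], 0.78), ([0.289, -0.317, 0.001], 0.73), ([0.266, 0.227, 0.001], 0.63)]
top carrier [([0.528, 0.168, 0.099], 0.92), ([0.253, 0.229, 0.001], 0.9), ([0.292, -0.305, -0.0], 0.89), ([0.536, 0.168, 0.099], 0.52)]
top stage_slot []
top stage [([0.562, 0.171, 0.0], 0.6), ([0.499, 0.168, 0.123], 0.24)]
side carrier_grip [([0.213, 0.236, 0.035], 0.97), ([0.294, -0.259, 0.034], 0.9), ([0.501, 0.175, 0.124], 0.88)]
side carrier_hole [([0.292, -0.31, -0.001], 0.81), ([0.536, 0.171, 0.099], 0.6), ([0.264, 0.231, 0.001], 0.59)]
side carrier [([0.294, -0.304, 0.0], 0.92), ([0.257, 0.225, 0.003], 0.72), ([0.531, 0.166, 0.098], 0.64)]
side stage_slot [([0.582, 0.17, 0.041], 0.82)]
side stage [([0.562, 0.174, -0.004], 0.97)]
eef [0.5006 0.172  0.1204] yaw -1.61 F [-0.3 -0.1 -1.9] shift mm [ 0.5 -0.6 40.4] spin 0.09 t 8.15
```

View pics/side2.png

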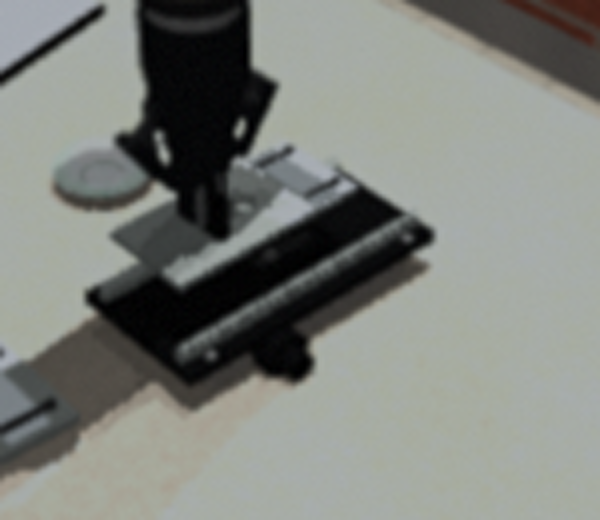

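View pics/top2.png

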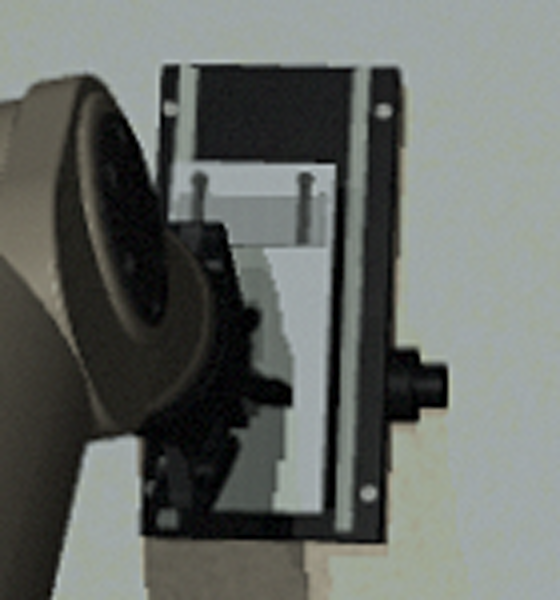

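Both views show the carrier hovering level inside the rails, with its front edge forward. I'll project its edges against the slab's edges for the lateral offset.

Run:
```python
from h import *
p=bot.read_camera('top')
c=lambda x,y:(80+x/4,50+y/4)
pr=world(p,[c(336,165),c(322,513),c(172,163)],.1055); st=world(p,[c(401,68),c(384,541),c(163,66)],.04)
# subpixel edges along rows: plate right edge & slab edges from gradients
g=cv2.cvtColor(p['img'],cv2.COLOR_RGB2GRAY).astype(float)
print(np.round(pr,4).tolist(),np.round(st,4).tolist())
for a in(pr,st):
    d=a[0]-a[1];print(np.degrees(np.arctan2(d[1],d[0])))
for r in(72,80,100,130,160):
    print(r,g[r,118:184].astype(int).tolist())
```

```text
[[0.6115, 0.1244, 0.1055], [0.4419, 0.13, 0.1055], [0.6141, 0.2053, 0.1055]] [[0.6802, 0.1031, 0.04], [0.4323, 0.1108, 0.04], [0.6841, 0.2296, 0.04]]
-1.895933062366286
-1.7631712073817154
72 [165, 174, 43, 19, 23, 27, 72, 145, 143, 148, 133, 61, 32, 26, 25, 29, 26, 28, 28, 24, 29, 29, 29, 29, 30, 28, 27, 29, 28, 28, 31, 28, 29, 30, 27, 31, 28, 33, 30, 32, 29, 27, 28, 35, 28, 30, 28, 34, 25, 40, 99, 139, 141, 134, 65, 27, 29, 32, 32, 32, 27, 24, 74, 135, 168, 165]
80 [168, 167, 13, 25, 24, 38, 101, 145, 145, 145, 122, 35, 22, 27, 30, 28, 29, 28, 25, 30, 28, 28, 29, 28, 25, 31, 29, 25, 29, 30, 26, 30, 28, 31, 28, 29, 27, 34, 33, 31, 30, 29, 33, 28, 29, 33, 28, 31, 26, 61, 119, 138, 138, 112, 28, 28, 34, 37, 35, 31, 21, 37, 66, 129, 165, 162]
100 [90, 22, 37, 126, 154, 127, 129, 133, 100, 60, 59, 100, 129, 129, 130, 130, 131, 133, 131, 129, 133, 131, 129, 130, 131, 130, 127, 131, 131, 130, 129, 130, 132, 133, 128, 75, 61, 79, 122, 132, 130, 125, 136, 152, 50, 4, 7, 17, 51, 104, 127, 136, 120, 57, 33, 34, 34, 37, 36, 28, 10, 61, 143, 165, 163, 165]
130 [20, 30, 28, 30, 27, 29, 30, 28, 29, 29, 28, 40, 45, 32, 19, 3, 9, 11, 7, 12, 5, 8, 5, 7, 8, 54, 109, 109, 109, 107, 104, 130, 170, 165, 166, 163, 163, 165, 164, 165, 164, 169, 135, 48, 4, 1, 16, 72, 118, 127, 140, 105, 51, 35, 35, 36, 34, 38, 24, 22, 70, 154, 166, 164, 164, 163]
160 [0, 18, 18, 13, 19, 3, 9, 10, 4, 3, 0, 1, 16, 9, 13, 13, 8, 9, 9, 2, 39, 80, 86, 83, 83, 82, 84, 83, 82, 80, 74, 127, 164, 163, 166, 164, 164, 165, 165, 167, 171, 123, 42, 5, 9, 25, 88, 122, 130, 140, 97, 48, 35, 38, 37, 37, 41, 18, 31, 72, 161, 166, 164, 163, 165, 160]
```

The plate sits about 3.5 mm right of the stage centreline (two-edge measure), so I'll shift it left and go down to just above the rails, then into the flare.

Emit:
send_rows(
  deltas="0.0035 0 0.01 0; 0.0035 0 0.02 0; 0.0035 0 0.03 0; 0.0035 0 0.04 0; 0.0035 0 0.042 0",
)

```text
t: 8.7
eef_pos: [0.4996, 0.175, 0.0766]
tool_rot: [-0.0, 0.717, 0.697, -0.001]
contact_force: [0.6, -0.1, -1.6]
gripper_width: 0.103
grasp_force: 58.6
```

Emit:
send_rows(
  deltas="0 0 0.001 0; 0 0 0.002 0; 0 0 0.003 0; 0 0 0.004 0; 0 0 0.004 0",
  force=40,
)

```text
t: 9.2
eef_pos: [0.5007, 0.1755, 0.0744]
tool_rot: [-0.0, 0.717, 0.697, 0.0]
contact_force: [0.0, 0.0, -1.8]
gripper_width: 0.107
grasp_force: 58.6
```

Run:
```python
from h import *
p=bot.read_camera('top')
save({'img':cv2.resize(p['img'][60:190,105:190],None,fx=4.6,fy=4.6,interpolation=cv2.INTER_CUBIC)},'top3.png')
go((.500,.1755),.0657,-1.7)
```

```text
eef [0.5007 0.1755 0.0744] yaw -1.61 F [ 0.3 -0.4 -1.7] shift mm [-0.  -0.7  8.7] spin 0.09 t 9.25
```

View pics/top3.png

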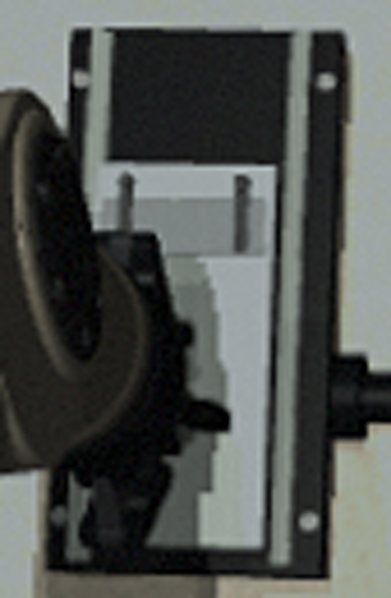

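Run:
```python
from h import *
p=bot.read_camera('top')
g=cv2.cvtColor(p['img'],cv2.COLOR_RGB2GRAY).astype(float)
for r in(70,74,78,82,86):
    def e(lo,hi,up,t=85):  # subpixel crossing
        for c in range(lo,hi):
            a,b=g[r,c],g[r,c+1]
            if (a<t<=b) if up else (a>=t>b): return c+(t-a)/(b-a)
    k=[e(116,124,0),e(121,128,1),e(126,134,0),e(160,172,1),e(168,176,0)]
    z=[.04,.055,.04,.055,.055]
    k2=e(175,186,1,100)
    print(r,np.round(k+[k2],2),[np.round(1000*world(p,[(u,r)],zz)[0,1],1) for u,zz in zip(k+[k2],z+[.04])],'x',round(world(p,[(148,r)],.05)[0,0],4), 'leftrail inner if z=.055',np.round(1000*world(p,[(k[2],r)],.055)[0,1],1))
for r in range(98,104): print(r,g[r,124:176].astype(int).tolist())
for r in (165,172):
    print(r,g[r,155:176].astype(int).tolist(), [np.round(1000*world(p,[(u,r)],.060)[0,:2],1).tolist() for u in (160,165)])
```

```text
70 [119.69 124.23 128.68 167.8  171.85 179.89] [np.float64(231.7), np.float64(217.8), np.float64(212.4), np.float64(126.6), np.float64(118.2), np.float64(103.9)] x 0.672 leftrail inner if z=.055 208.4
74 [119.69 124.21 128.54 167.49 171.68 180.61] [np.float64(231.5), np.float64(217.6), np.float64(212.5), np.float64(127.1), np.float64(118.4), np.float64(102.3)] x 0.6634 leftrail inner if z=.055 208.5Traceback (most recent call last):
  File "<stdin>", line 12, in <module>
    return _wrapfunc(a, 'round', decimals=decimals, out=out)
    return _wrapit(obj, method, *args, **kwds)
    result = getattr(arr, method)(*args, **kwds)
TypeError: unsupported operand type(s) for *: 'NoneType' and 'float'
```

Run:
```python
from h import *
p=bot.read_camera('top')
g=cv2.cvtColor(p['img'],cv2.COLOR_RGB2GRAY).astype(float)
for r in (98,100,102,115,130,145,160,170):
    L=g[r,120:134].astype(int).tolist() if r<104 else ''
    s=g[r]; c=next(c for c in range(158,172) if s[c]>=85>s[c+1]); u=c+(s[c]-85)/(s[c]-s[c+1])
    c2=next(k for k in range(c+2,180) if s[k]<85<=s[k+1]); u2=c2+(85-s[c2])/(s[c2+1]-s[c2])
    print(r,L,'plateR',np.round(1000*world(p,[(u,r)],.060)[0,:2],1),'railR inner',np.round(1000*world(p,[(u2,r)],.049)[0,:2],1))
go((.5,.1755),.0657,-1.7)
```

```text
98 [7, 6, 32, 106, 144, 146, 158, 164, 164, 165, 154, 101, 66, 74] plateR [609.4 131.6] railR inner [612.1 129.6]
100 [13, 4, 25, 110, 146, 149, 161, 166, 165, 166, 146, 84, 49, 47] plateR [605.3 131.9] railR inner [607.9 129.6]
102 [7, 11, 3, 67, 126, 152, 159, 165, 166, 168, 137, 81, 61, 58] plateR [601.1 131.9] railR inner [603.7 130.2]
115  plateR [574.2 132.1] railR inner [576.1 104.9]
130  plateR [543.4 133.4] railR inner [545.3 131.9]
145  plateR [512.7 134.2] railR inner [514.3 132.9]
160  plateR [482.3 135.3] railR inner [483.2 107. ]
170  plateR [462.  135.6] railR inner [462.8 108.6]
eef [0.5007 0.1755 0.0744] yaw -1.62 F [-0.5 -0.5 -2.3] shift mm [ 0.  -0.7  8.7] spin 0.08 t 9.35
```

The plate is centred to under 1 mm, so I'll go straight down onto the pin.

Emit:
send_rows(
  deltas="0 0 0.0015 0; 0 0 0.003 0; 0 0 0.0045 0; 0 0 0.006 0; 0 0 0.006 0",
)

```text
t: 9.85
eef_pos: [0.5005, 0.1753, 0.068]
tool_rot: [-0.0, 0.717, 0.697, -0.0]
contact_force: [-0.7, -0.2, -1.9]
gripper_width: 0.102
grasp_force: 58.6
```

Emit:
send_rows(
  deltas="0 0 0.0005 0; 0 0 0.001 0; 0 0 0.0015 0; 0 0 0.002 0; 0 0 0.002 0",
)

```text
t: 10.35
eef_pos: [0.5007, 0.1754, 0.0663]
tool_rot: [0.0, 0.717, 0.697, -0.0]
contact_force: [0.0, -0.6, -3.0]
gripper_width: 0.108
grasp_force: 58.6
```

Emit:
send_rows(
  deltas="0 0 0.0004 0; 0 0 0.0008 0; 0 0 0.0012 0; 0 0 0.0012 0",
)

```text
t: 10.75
eef_pos: [0.5006, 0.1754, 0.0654]
tool_rot: [-0.0, 0.717, 0.697, 0.0]
contact_force: [-2.3, -1.1, 3.9]
gripper_width: 0.109
grasp_force: 59.6
```

Emit:
send_rows(
  deltas="0 0 0.0004 0; 0 0 0.0008 0; 0 0 0.0012 0; 0 0 0.0012 0",
)

```text
t: 11.15
eef_pos: [0.5005, 0.1755, 0.0647]
tool_rot: [-0.0, 0.717, 0.697, 0.0]
contact_force: [-6.7, -1.7, 14.0]
gripper_width: 0.099
grasp_force: 61.0
```

It touches the pin (14 N up). I'll let the grip loosely into a cage so the carrier rests on the pin.

Emit:
send_rows(
  deltas="0 0 -0.001 0; 0 0 -0.001 0; 0 0 -0.001 0; 0 0 -0.001 0; 0 0 -0.001 0",
  claw=0.28,
  force=20,
)

```text
t: 11.65
eef_pos: [0.5006, 0.1755, 0.0648]
tool_rot: [0.0, 0.717, 0.697, -0.0]
contact_force: [-0.5, 0.9, -0.4]
gripper_width: 0.279
grasp_force: 0.0
```

Run:
```python
from h import *
for c in('side','top'):
  p=bot.read_camera(c)
  for q in('carrier_grip','carrier_hole'): print(q,[(np.round(d['xyz'],3).tolist(),round(d['confidence'],2)) for d in bot.landmark_of(p,q) if d['xyz'][0]>.4])
  if c=='side':save({'img':cv2.resize(p['img'][110:210,170:300],None,fx=5,fy=5,interpolation=cv2.INTER_CUBIC)},'side3.png')
go((.500,.1755),.0657,-1.7)
```

```text
carrier_grip []
carrier_hole [([0.535, 0.171, 0.047], 0.65)]
carrier_grip [([0.5, 0.175, 0.07], 0.77)]
carrier_hole [([0.541, 0.172, 0.047], 0.78)]
eef [0.5006 0.1754 0.0649] yaw -1.61 F [-0.1 -0.1  0.6] shift mm [ 0.1 -0.6 -0.8] spin 0.09 t 11.95
```

View pics/side3.png

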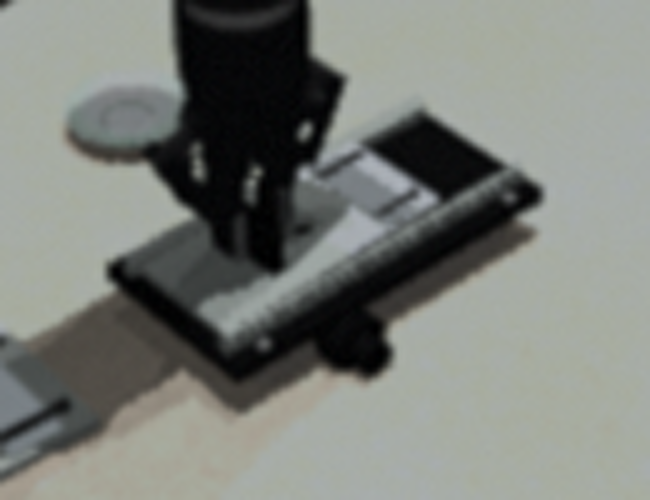

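The carrier lies between the rails, resting on the pin, with the hole at about x = 0.538 against the pin's 0.566. I'll push it forward gently with the rear finger.

Emit:
send_rows(
  deltas="0 0.002 0 0; 0 0.004 0 0; 0 0.006 0 0; 0 0.007 0 0; 0 0.008 0 0",
)

```text
t: 12.45
eef_pos: [0.5084, 0.1752, 0.0648]
tool_rot: [-0.0, 0.717, 0.697, -0.0]
contact_force: [-1.8, -0.6, 0.9]
gripper_width: 0.283
grasp_force: 0.7
```

Emit:
send_rows(
  deltas="0 0.002 0 0; 0 0.004 0 0; 0 0.006 0 0; 0 0.008 0 0; 0 0.01 0 0",
)

```text
t: 12.95
eef_pos: [0.5188, 0.1749, 0.0649]
tool_rot: [-0.0, 0.717, 0.697, -0.0]
contact_force: [-2.3, -0.8, 0.9]
gripper_width: 0.276
grasp_force: 0.7
```

Run:
```python
from h import *
for c in('side','top'):
  p=bot.read_camera(c)
  for q in('carrier_grip','carrier_hole'): print(q,[(np.round(d['xyz'],3).tolist(),round(d['confidence'],2)) for d in bot.landmark_of(p,q) if d['xyz'][0]>.4])
go((.500,.1755),.0657,-1.7)
```

```text
carrier_grip [([0.514, 0.175, 0.064], 0.98)]
carrier_hole [([0.552, 0.173, 0.042], 0.73)]
carrier_grip [([0.514, 0.175, 0.069], 0.74)]
carrier_hole [([0.554, 0.174, 0.048], 0.59)]
eef [0.5189 0.1749 0.065 ] yaw -1.62 F [-1.1 -0.2 -0.2] shift mm [  0.  -18.9  -0.8] spin 0.08 t 13.25
```

Emit:
send_rows(
  deltas="0 0.001 0 0; 0 0.003 0 0; 0 0.005 0 0; 0 0.006 0 0; 0 0.007 0 0",
)

```text
t: 13.75
eef_pos: [0.5257, 0.1747, 0.0649]
tool_rot: [-0.0, 0.717, 0.697, -0.0]
contact_force: [-0.5, 0.2, 1.4]
gripper_width: 0.282
grasp_force: 0.7
```

Emit:
send_rows(
  deltas="0 0.0006 0 0; 0 0.0012 0 0; 0 0.0018 0 0; 0 0.0024 0 0; 0 0.003 0 0",
)

```text
t: 14.25
eef_pos: [0.5287, 0.1747, 0.0649]
tool_rot: [0.0, 0.717, 0.697, 0.0]
contact_force: [-0.9, 0.8, 0.4]
gripper_width: 0.278
grasp_force: 0.6
```

Run:
```python
from h import *
for c in('side','top'):
  p=bot.read_camera(c)
  for q in('carrier_grip','carrier_hole'): print(q,[(np.round(d['xyz'],3).tolist(),round(d['confidence'],2)) for d in bot.landmark_of(p,q) if d['xyz'][0]>.4])
go((.500,.1755),.0657,-1.7)
```

```text
carrier_grip [([0.524, 0.175, 0.064], 0.77)]
carrier_hole [([0.56, 0.172, 0.046], 0.87)]
carrier_grip [([0.526, 0.172, 0.069], 0.58)]
carrier_hole []
eef [0.5288 0.1747 0.0649] yaw -1.61 F [-0.4  0.3 -0.1] shift mm [  0.  -28.8  -0.8] spin 0.09 t 14.55
```

Emit:
send_rows(
  deltas="0 0.0005 0 0; 0 0.001 0 0; 0 0.0015 0 0; 0 0.002 0 0; 0 0.002 0 0",
)

```text
t: 15.05
eef_pos: [0.5311, 0.1746, 0.065]
tool_rot: [0.0, 0.717, 0.697, 0.0]
contact_force: [0.4, -1.1, 0.2]
gripper_width: 0.281
grasp_force: 0.0
```

Emit:
send_rows(
  deltas="0 0.0005 0 0; 0 0.001 0 0; 0 0.0015 0 0; 0 0.0015 0 0; 0 0.0015 0 0",
)

```text
t: 15.55
eef_pos: [0.5322, 0.1746, 0.0649]
tool_rot: [-0.0, 0.717, 0.697, 0.0]
contact_force: [-0.3, 1.0, 0.1]
gripper_width: 0.279
grasp_force: 0.0
```

Run:
```python
from h import *
for c in('side','top'):
  p=bot.read_camera(c)
  for q in('carrier_grip','carrier_hole'): print(q,[(np.round(d['xyz'],3).tolist(),round(d['confidence'],2)) for d in bot.landmark_of(p,q) if d['xyz'][0]>.4])
  m=[d['mask'] for d in bot.masks_of(p,'carrier')]
g=p['img'][60:110]; v=[np.round(world(p,[(u,v0)])[0],4).tolist() for u,v0 in((155,82),(155,86),(155,90),(155,100),(150,95))]; print(v)
go((.500,.1755),.0657,-1.7)
```

```text
carrier_grip [([0.53, 0.175, 0.066], 0.79)]
carrier_hole [([0.564, 0.17, 0.045], 0.67)]
carrier_grip [([0.526, 0.173, 0.064], 0.68)]
carrier_hole [([0.565, 0.172, 0.043], 0.8)]
[[0.6491, 0.1561, 0.0396], [0.6385, 0.1545, 0.0468], [0.6298, 0.1542, 0.0475], [0.6082, 0.1535, 0.0496], [0.6193, 0.1644, 0.0482]]
eef [0.5321 0.1746 0.0649] yaw -1.62 F [ 0.3 -0.3 -0.4] shift mm [  0.  -32.2  -0.8] spin 0.08 t 15.95
```

Run:
```python
from h import *
p=bot.read_camera('top')
P=world(p,[(u,v) for v in range(86,172) for u in range(151,164)])
P=P[(P[:,2]>.042)&(P[:,2]<.056)&(P[:,1]>.137)]
for a in np.arange(.45,.66,.02):
    k=abs(P[:,0]-a)<.01; print(round(a,2),k.sum(),np.round(np.median(P[k,2]),4) if k.any() else '')
S=world(p,[(u,v) for v in range(70,80) for u in range(140,160)]);print('stage',np.median(S[:,2]))
save({'img':cv2.resize(p['img'][60:190,105:190],None,fx=4.6,fy=4.6,interpolation=cv2.INTER_CUBIC)},'top4.png')
```

```text
0.45 0 
0.47 80 0.0462
0.49 110 0.0472
0.51 120 0.0475
0.53 93 0.048
0.55 110 0.0474
0.57 123 0.0472
0.59 116 0.0473
0.61 123 0.0487
0.63 115 0.0482
0.65 0 
stage 0.04136507109013943
```

View pics/top4.png

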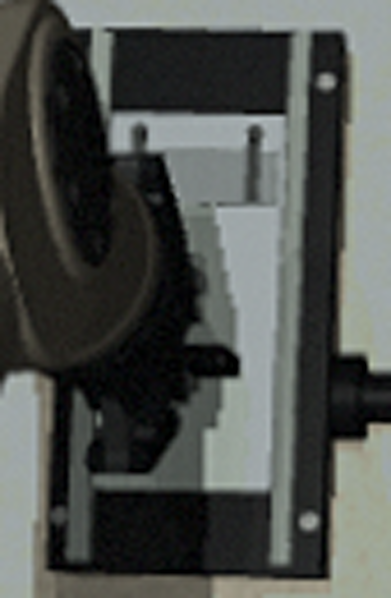

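The plate top is a uniform 6 mm above the stage along its whole length (1 mm more on the slide), and the push force has vanished: it's seated on the pin. I'll let go and withdraw.

Emit:
send_rows(
  deltas="0 -0.003 0 0; 0 -0.004 0 0; 0 -0.004 0 0; 0 -0.004 0 0; 0 -0.004 0 0",
  claw=0.45,
)

```text
t: 16.5
eef_pos: [0.5282, 0.1747, 0.0649]
tool_rot: [0.0, 0.717, 0.697, 0.0]
contact_force: [0.7, -0.1, -0.2]
gripper_width: 0.451
grasp_force: 0.0
```

Emit:
send_rows(
  deltas="0 0 -0.01 0; 0 0 -0.03 0; 0 0 -0.06 0; 0 0 -0.1 0; 0 0 -0.14 0",
)

```text
t: 17.0
eef_pos: [0.5279, 0.1742, 0.2068]
tool_rot: [0.0, 0.717, 0.697, -0.0]
contact_force: [2.2, 0.4, 0.2]
gripper_width: 0.45
grasp_force: 0.0
```

Emit:
send_rows(
  deltas="-0.04 0 0 0; -0.08 0 0 0; -0.12 0 0 0; -0.16 0 0 0; -0.2 0 0 0",
)

```text
t: 17.5
eef_pos: [0.5223, -0.0269, 0.2058]
tool_rot: [0.0, 0.717, 0.697, 0.001]
contact_force: [0.2, -0.4, -1.0]
gripper_width: 0.452
grasp_force: 0.0
```

Run:
```python
from h import *
p=bot.read_camera('top')
for q in('carrier_grip','carrier_hole','carrier','stage_slot'): print(q,[(np.round(d['xyz'],3).tolist(),round(d['confidence'],2)) for d in bot.landmark_of(p,q) if d['xyz'][0]>.4])
m=[d['mask'] for d in bot.masks_of(p,'carrier')]
for k in m:
    v,u=np.nonzero(k); w=world(p,np.c_[u,v])
    if w[:,0].mean()<.45: continue
    for a in np.arange(.45,.66,.02):
        s=w[(abs(w[:,0]-a)<.01)]
        if len(s)>20: print(round(a,2),np.round([np.median(s[s[:,1]>.172,2]),np.median(s[s[:,1]<.172,2])],4))
save({'img':cv2.resize(p['img'][60:190,105:190],None,fx=4.6,fy=4.6,interpolation=cv2.INTER_CUBIC)},'top5.png')
print(bot.get_obs()['t'])
```

```text
carrier_grip [([0.527, 0.172, 0.066], 0.68)]
carrier_hole [([0.565, 0.171, 0.041], 0.91)]
carrier [([0.557, 0.174, 0.042], 0.58)]
stage_slot [([0.582, 0.176, 0.036], 0.63)]
0.47 [0.0478 0.0473]
0.49 [0.0471 0.0474]
0.51 [0.0475 0.0478]
0.53 [0.0639 0.0507]
0.55 [0.0471 0.0471]
0.57 [0.0475 0.0475]
0.59 [0.0474 0.0473]
0.61 [0.0487 0.0485]
0.63 [0.0483 0.0479]
0.65 [0.0473 0.0468]
0.45 [0.0421 0.0412]
0.47 [0.0419 0.041 ]
0.49 [0.0479    nan]
0.51 [0.0464    nan]
0.53 [0.0483    nan]
0.55 [0.0475 0.0533]
0.57 [0.0444 0.0522]
0.59 [0.0505 0.0484]
0.61 [0.0468 0.0516]
0.63 [0.044  0.0498]
0.65 [0.0424 0.0422]
17.8
  return _methods._mean(a, axis=axis, dtype=dtype,
  ret = ret.dtype.type(ret / rcount)
```

View pics/top5.png

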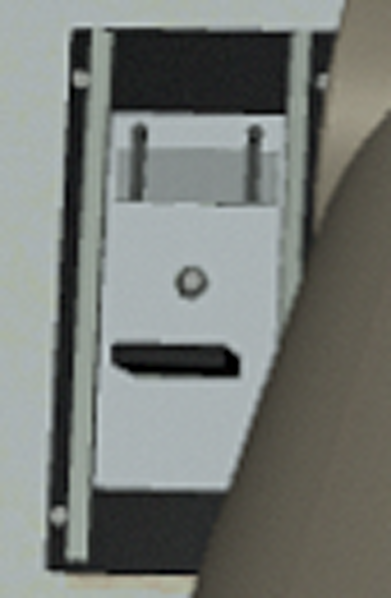

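The carrier lies flat between the rails with the pin visible in its hole at crop px (191,281), and the robot is clear.

```bash
python3 -c "
from station import bot
print(bot.hand_in())"
```

```text
the job is handed in; nothing more can be done
None
```

The carrier is seated flat on the stage with the pin in its hole; the gripper let go and withdrew, and the job was handed in with the clock at about 18 s (no verdict came back).

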